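# Clamp the glued camera battery in its hold-down

### The job

The cover of the camera battery has just been glued. Push the red handle of the toggle clamp that stands over the battery down past its centre, as far as it goes, so that the clamp stays shut by itself and its pad holds the battery down in its nest. Leave the other toggle clamp, the one with the square card coin holders under it, open as it is.

Things in the scene. Friction and masses are not known exactly. Their poses are not given: they have to be found in the camera images.
- battery_clamp_handle (a joint): red handle of the toggle clamp over the battery, rad: 0 = raised 54 degrees above level, where friction holds it (starts at 0 to 0.12); grows as it is pushed down; centre at 0.80; 0.95 = end stop, level. From 0.55 the sprung pad resists (at most 10 N at the grip); past 0.80 it pulls the handle to the stop. The clamp arm moves with the handle. Fixed board, 210 x 100 x 12 mm.
- battery_clamp_grip (a point): middle of the red grip, a round bar 18 mm thick, of the handle over the battery; turns with the handle. x points along the handle to its pivot, 80 mm from here and 46 mm above the desk; the grip reaches 37 mm past this point (-x) and 36 mm before it. y is level (hinge line), z is out of the upper side, to be pushed. 111 mm above the desk when raised, 46 mm when fully down.
- battery: black camera battery, 38 x 56 x 21 mm, lying loose in a low three-sided aluminium nest on the board, at the end away from the handle; origin at the centre of its underside, 12 mm above the desk; z up, x along the board away from the handle. The closed laptop to the left of the boards stands 0.10 m high; the shade of the lamp behind them hangs over 0.5 m up.
- cards_clamp_handle (a joint): handle of the other clamp, of the same make and also red, with a white stack of square card coin holders, 50 x 50 x 16 mm, in its nest; same joint values; starts at 0 to 0.12 and must stay raised. The boards lie side by side, their centres at least 0.18 m apart, the handles roughly towards the robot; either may be the left one.
Not all that is in view belongs to the job. Of the things shaped like the battery, the black one is meant.

How it is judged:
By the outcome, as a careful person would: the job done as asked, in the order asked, and still so for the second after the job is handed in, with the robot touching nothing.
It also fails if it takes over 32 s, if anything falls off the work surface, if the arm or the gripper's body presses on something with over 40 N, if the wrist force passes 120 N, or if a joint passes its speed limit or range.

### The arm

A 6-joint arm with a two-finger parallel gripper is mounted at the origin on a cart in front of the work surface, level with it; the furniture and walls round the work are solid. World frame = base frame: x ahead of the robot, y to its left, z up, the work surface at z = 0. Lengths are in m, angles in rad, forces in N, time in s.
With the tool pointing down it reaches from about 0.35 to 0.875 m from the base axis. Payload 4.2 kg.
Tool frame: the origin (TCP) lies midway between the tips of the shut fingers; the grasp point (between the pads) lies robot.grasp_offset behind it (robot.grasp_offset is the distance from the TCP to the grasp point, in m); z points along the fingers, y is the line along which they close (so a half turn about z gives the same grasp; the last joint's range is limited). The gripper opens to 87 mm and grips with 3 to 60 N. Pads are 19 mm wide; open, the fingers measure 117 mm over their backs; the gripper's body (75 mm by 190 mm) begins 51 mm behind the grasp point.
Start: joints at [1.462, 0.385, 0.008, 0, -1.194, -0.259], TCP at [0.225, 0.583, 0.223] pointing down, gripper open.
Joint ranges: [-3.14, 3.14], [-1.21, 2.06], [-1.07, 1.41], [-3.16, 2.05], [-2.99, -0.16], [-3.1, 3.1]. Speed limits (rad/s): [2.79, 2.79, 3.14, 3.14, 3.14, 3.14].

### API

Orientations are given as [roll, pitch, yaw] about the fixed x, y, z axes, in that order (R = Rz(yaw) Ry(pitch) Rx(roll)).
In Python, from cell import robot gives the robot as it stands.
- The arm moves only by the tool carry_out, never from a script. Its arguments are lists of equal length, an entry for each row: "delta_pos": the shift along the world's x, y, z in cm, a list of three; "spin": the turn about the world's z in degrees; "gripper": the opening in per cent of the stroke, from 0 (shut) to 100 (fully open). A call has 1 to 20 rows; each row is the pose to reach, as a shift and turn from the pose commanded when the call began; what a row does not reach only later rows make up. A row lasts 1/8 s, in which the tool goes at most 62.5 mm and 10.7 degrees, less where a joint would pass 70% of its speed; a pose out of reach is approached as far as the arm can. A call with a gripper value outside its range is refused whole. The fingers move at their own pace and stop on an object; the grip force is fixed at half the most. Time passes only in rows, so rows that repeat a pose let the fingers close. It gives the time, the measured TCP pose, the force, the opening and the grip force at its end, in the units of the state.
- robot.read_state(): the state, without advancing time (a new reading comes with each control period).
- robot.capture(name): name is "scene" or "top" or "wrist"; returns the picture (384x512x3 uint8, red, green, blue); there is no depth.
- robot.camera_params(name): a dict with "fx", "fy", "cx", "cy" (pixels), "position" and "attitude" of the camera in the world; the wrist camera has in their place "tool_from_camera" (4x4, takes a point from camera to tool coordinates, whose origin is the TCP and whose axes are the flange's). Camera axes: x right, y down, z forward; pixel columns grow to the right and rows downward; lengths in m; the calibration is good to about 2 mm. A picture is of the moment at which its call begins: read the wrist's pose just before it. camera_params takes no time and is no camera call.
- robot.hand_in(): hands the job in; it is judged then, once.
The state is a dict: "clock": time; "joint_positions": joint angles; "joint_vel": joint speeds; "joint_torque": joint torques, N m; "position": TCP position; "tcp_rot": TCP orientation; "ft_force": force on the tool from outside, world axes, zero at the start; "ft_torque": the same for the moment, N m; "width": opening from 0.0 (shut) to 1.0 (fully open); "grip_force": force on a finger pad.
Only numpy, scipy, OpenCV 4.12 (cv2) and the standard library are available. Lean on these libraries where they do the work, as an engineer would, in place of code of your own. Each camera call takes 0.05 s, during which the arm holds its last target. There are 200 camera calls.

## Working session

There is one attempt and no reset: what is moved stays moved. The work goes in short steps, Python scripts to look and compute and a tool call to move; the robot and the scene stay as the last step left them, time stands still between calls to the robot, and variables do not carry over. Pictures are saved under pics/ and viewed, at most 10 in all, crops included, and the job is handed in when it is done.

Besides the shell and the picture viewer there is one more tool, called after "Request:" as name([rows], argument=value, ...), one row to a line, values as JSON. carry_out: Moves the arm, as the interface text tells. Its arguments: {"type":"object","properties":{"delta_pos":{"type":"array"},"spin":{"type":"array"},"gripper":{"type":"array"}},"required":["delta_pos","spin","gripper"]}

```bash
mkdir -p pics; python3 - <<'E'
from cell import robot
import cv2,numpy as np
s=robot.read_state();print({k:np.round(s[k],3).tolist() for k in s});print(robot.grasp_offset)
for n in("scene","top"):
    cv2.imwrite(f"pics/{n}0.png",robot.capture(n)[:,:,::-1]);print(n,robot.camera_params(n))
E
```

```text
{'clock': 0.0, 'joint_positions': [1.462, 0.386, 0.007, -0.001, -1.194, -0.259], 'joint_vel': [-0.0, -0.002, -0.0, 0.002, -0.0, 0.0], 'joint_torque': [-0.0, -39.067, 18.741, 4.22, 0.011, -0.0], 'position': [0.224, 0.583, 0.221], 'tcp_rot': [3.139, -0.0, -0.368], 'ft_force': [0.044, -0.092, 0.394], 'ft_torque': [-0.037, 0.035, 0.027], 'grip_force': 0.0, 'width': 0.999}
0.0187
scene {'fx': 457.06647267029075, 'fy': 457.06647267029075, 'cx': 250.41677803152294, 'cy': 198.5590018308711, 'position': array([ 0.01989433, -0.1189832 ,  0.83176529]), 'attitude': array([-2.52716645, -0.00306434, -1.44595257])}
top {'fx': 449.9779703351529, 'fy': 449.9779703351529, 'cx': 260.8993114018099, 'cy': 190.56261749476076, 'position': array([ 0.45765743, -0.05948354,  1.07035831]), 'attitude': array([-3.05256941,  0.01216398, -1.5715904 ])}
```

View pics/top0.png

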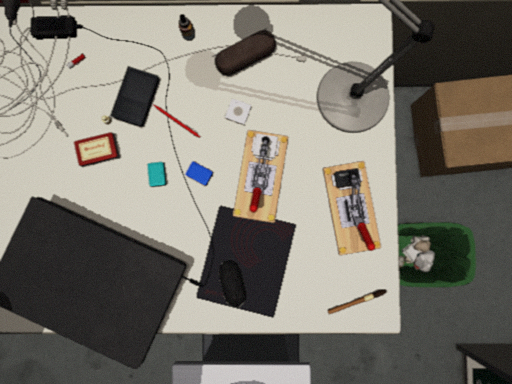

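View pics/scene0.png

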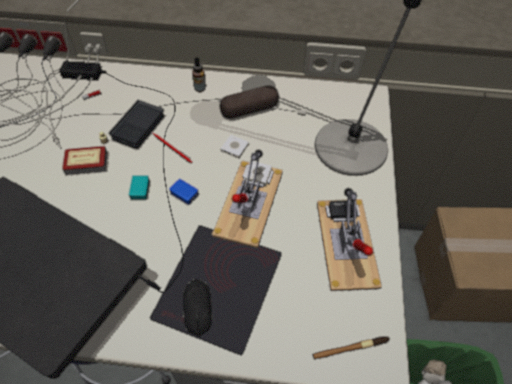

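The candidates are two clamps. The left one, at top pixel (260,175), has a white stack under it. The right one, at (352,208), has a black block at (346,178). The right one fits the black battery. I'll confirm that in a crop and measure both handles.

```bash
cat > h.py <<'E'
import cv2,numpy as np
from scipy.spatial.transform import Rotation as R
def ray(p,uv):
    d=R.from_euler('xyz',p['attitude']).as_matrix()@np.array([(uv[0]-p['cx'])/p['fx'],(uv[1]-p['cy'])/p['fy'],1]);return p['position'],d/np.linalg.norm(d)
def plane(p,uv,z):
    o,d=ray(p,uv);return o+d*(z-o[2])/d[2]
def tri(pa,a,pb,b):
    o,d=ray(pa,a);q,e=ray(pb,b)
    t=np.linalg.lstsq(np.c_[d,-e],q-o,rcond=None)[0];x,y=o+d*t[0],q+e*t[1]
    return (x+y)/2,np.linalg.norm(x-y)
def red(im,roi):
    x0,y0,x1,y1=roi;h=cv2.cvtColor(im,cv2.COLOR_RGB2HSV);m=cv2.inRange(((h.astype(int)+[90,0,0])%[180,256,256]).astype(np.uint8),(80,150,70),(100,255,255))
    k=np.zeros_like(m);k[y0:y1,x0:x1]=m[y0:y1,x0:x1]
    c=max(cv2.findContours(k,cv2.RETR_EXTERNAL,cv2.CHAIN_APPROX_NONE)[0],key=cv2.contourArea)
    return cv2.minAreaRect(c)
E
python3 - <<'E'
from cell import robot
from h import *
P={n:robot.camera_params(n) for n in("scene","top")};I={n:robot.capture(n) for n in P}
a=cv2.resize(I['top'][120:260,225:385],None,fx=2.4,fy=2.4,interpolation=2);b=cv2.resize(I['scene'][145:295,210:390],None,fx=2.2,fy=2.2,interpolation=2)
o=np.zeros((340,800,3),np.uint8);o[:a.shape[0],:a.shape[1]]=a;o[:b.shape[0],400:400+b.shape[1]]=b;cv2.imwrite('pics/crop.png',o[:,:,::-1])
for k,rt,rs in(("bat",(340,205,385,255),(340,230,385,265)),("cards",(240,180,275,215),(225,185,255,210))):
    t,s=red(I['top'],rt),red(I['scene'],rs);print(k,t,s)
    x,e=tri(P['top'],t[0],P['scene'],s[0]);print("grip mid",x.round(4),e.round(4))
for c in((323,168),(364,161),(381,248),(339,254)):print("board corner",plane(P['top'],c,.012).round(3))
print("battery",plane(P['top'],(346,178),.033).round(3))
E
```

```text
bat ((365.7000427246094, 235.9000244140625), (29.06888198852539, 8.497057914733887), 63.43495178222656) ((362.79412841796875, 246.8235321044922), (21.091537475585938, 8.053132057189941), 32.47119140625)
grip mid [ 0.4466 -0.2711  0.1081] 0.0019
cards ((255.03848266601562, 199.8076934814453), (7.844644069671631, 24.71063232421875), 11.309932708740234) ((239.5, 197.5), (7.0, 15.0), 90.0)
grip mid [ 0.5235 -0.0361  0.1124] 0.0014
board corner [ 0.606 -0.194  0.012]
board corner [ 0.622 -0.291  0.012]
board corner [ 0.417 -0.326  0.012]
board corner [ 0.404 -0.228  0.012]
battery [ 0.579 -0.244  0.033]
```

View pics/crop.png

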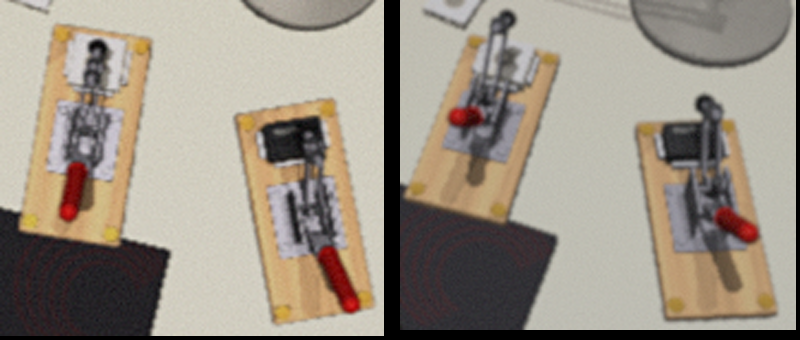

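The crop confirms it. The right clamp at crop (300,180) holds the black battery in its nest. The left clamp at (85,130) has the white cards.

The measurements agree with the description:
- **Grip:** the height is 0.108 m, against up to 0.111 m expected.
- **Board:** it measures 207 x 98 mm, with a yaw of about 9.6°.
- **Pivot:** it comes out at about (0.494, -0.263), which lies on the board's centreline.

Next I move above the handle with the fingers shut.

Request:
carry_out([
  [2,-4,2],
  [5,-8,4],
  [8,-12,6],
  [11,-16,6],
  [14,-20.5,6],
  [16,-25.5,6],
  [18,-31,6],
  [19,-36.5,6],
  [20,-42,6],
  [20,-47.5,6],
  [20,-53,6],
  [20,-58.5,6],
  [20,-64,6],
  [20,-69.5,6],
  [20,-75,6],
  [20,-80,4],
  [20,-84,1],
  [20,-85.5,-2],
  [20,-85.5,-2],
  [20,-85.5,-2],
], spin=[2,4,6,8,10,12,14,16,18,20,22,24,26,28,30,31,31,31,31,31], gripper=[0,0,0,0,0,0,0,0,0,0,0,0,0,0,0,0,0,0,0,0])

```text
clock: 2.7
position: [0.4253, -0.2717, 0.2036]
tcp_rot: [3.141, -0.001, 0.174]
ft_force: [-0.2, 0.4, 0.6]
width: 0.008
grip_force: 0.0
```

Request:
carry_out([
  [1.5,0,-2],
  [2.5,0.1,-4.5],
  [2.5,0.1,-6],
  [2.5,0.1,-6.8],
  [2.2,0.1,-7.6],
  [1.8,0,-8.4],
  [1.5,0,-9],
  [1.2,-0.1,-9.6],
  [0.8,-0.1,-10.5],
  [0.4,-0.2,-11.2],
  [0,-0.3,-11.8],
], spin=[0,0,0,0,0,0,0,0,0,0,0], gripper=[0,0,0,0,0,0,0,0,0,0,0])

```text
clock: 4.08
position: [0.4246, -0.2748, 0.084]
tcp_rot: [-3.142, -0.0, 0.173]
ft_force: [2.1, 2.1, 1.1]
width: 0.001
grip_force: 1.2
```

```bash
python3 - <<'E'
from cell import robot
from h import *
print(robot.read_state()['ft_force'])
a=robot.capture('scene')[170:310,280:420];b=robot.capture('top')[150:290,280:420]
cv2.imwrite('pics/mid.png',cv2.resize(np.hstack([a,b]),None,fx=2.8,fy=2.8,interpolation=2)[:,:,::-1])
E
```

```text
[2.06513829 2.11876864 1.06375154]
```

View pics/mid.png

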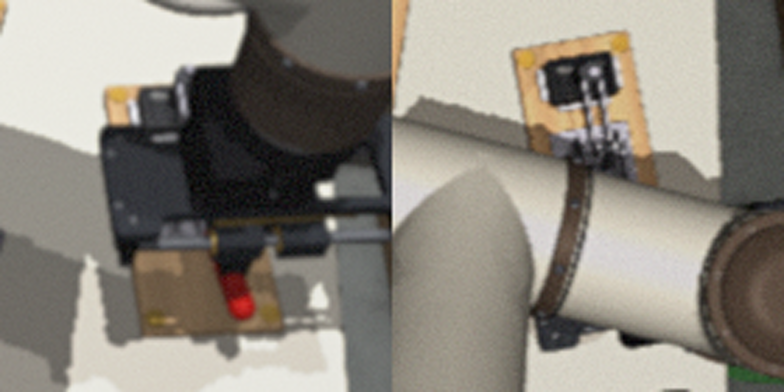

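The handle has been lowered and shows at left-crop (238,295), under the finger. The clamp arm is coming over the battery at right-crop (597,72). I'll carry on down along the arc.

Request:
carry_out([
  [-0.2,0,-0.5],
  [-0.4,-0.1,-1],
  [-0.6,-0.1,-1.5],
  [-0.7,-0.1,-2],
  [-0.8,-0.1,-2.5],
  [-0.8,-0.1,-2.8],
  [-0.8,-0.1,-2.9],
  [-0.8,-0.1,-2.9],
], spin=[0,0,0,0,0,0,0,0], gripper=[0,0,0,0,0,0,0,0])

```text
clock: 5.18
position: [0.4167, -0.2758, 0.0555]
tcp_rot: [-3.142, -0.0, 0.173]
ft_force: [-0.1, 0.0, 0.8]
width: 0.008
grip_force: 0.0
```

Request:
carry_out([
  [0,0,-0.1],
  [0,0,-0.2],
  [0,0,-0.2],
], spin=[0,0,0], gripper=[0,0,0])

```text
clock: 5.55
position: [0.417, -0.276, 0.0549]
tcp_rot: [3.141, -0.001, 0.174]
ft_force: [-1.0, 2.0, 8.9]
width: 0.004
grip_force: 4.6
```

Request:
carry_out([
  [0,0,2],
  [0,0,5],
  [0,0,10],
  [0,4,15],
  [0,9,18],
  [-1,15,20],
  [-1,21,20],
  [-1,27,20],
  [-1,33,20],
  [-1,39,20],
  [-1,45,20],
  [-1,51,20],
  [-1,57,20],
  [-1,57,20],
], spin=[0,0,0,0,0,0,0,0,0,0,0,0,0,0], gripper=[0,0,0,0,0,0,0,0,0,0,0,0,0,0])

```text
clock: 7.3
position: [0.4065, 0.2977, 0.2527]
tcp_rot: [3.142, 0.0, 0.177]
ft_force: [-0.9, -0.7, 0.5]
width: 0.008
grip_force: 0.0
```

```bash
python3 - <<'E'
from cell import robot
from h import *
P={n:robot.camera_params(n) for n in("scene","top")};I={n:robot.capture(n) for n in P}
cv2.imwrite('pics/end.png',cv2.resize(np.hstack([I['scene'][145:305,210:400],I['top'][115:275,210:400]]),None,fx=2.1,fy=2.1,interpolation=2)[:,:,::-1])
for k,rt,rs in(("bat",(330,200,390,265),(330,225,390,290)),("cards",(240,180,275,215),(225,185,255,210))):
    try:
        t,s=red(I['top'],rt),red(I['scene'],rs);print(k,t[0],s[0],tri(P['top'],t[0],P['scene'],s[0]))
    except Exception as e:print(k,e)
E
```

```text
bat (361.99713134765625, 247.23121643066406) (358.2018127441406, 272.4754943847656) (array([ 0.42082571, -0.27310807,  0.05671141]), np.float64(0.0009006241410341847))
cards (255.17071533203125, 199.53659057617188) (239.5, 197.5) (array([ 0.52410849, -0.03615275,  0.11152899]), np.float64(0.001044922973646617))
```

View pics/end.png

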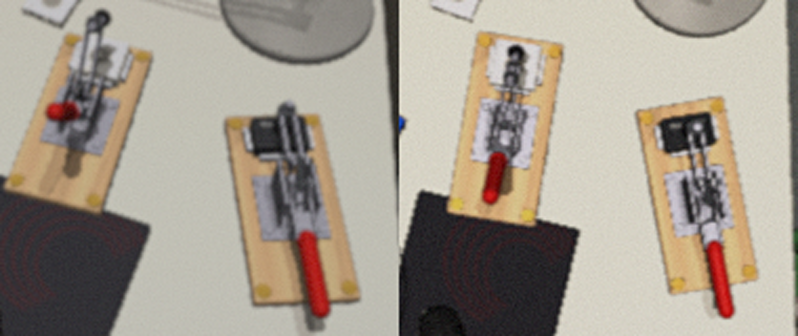

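The handle lies along the board, the clamp arm at right-crop (700,128) is over the battery, and the cards handle hasn't moved. The measured grip height of 0.057 m is a little above 0.046 m, so I'll check the grip's tilt from its ends.

```bash
python3 - <<'E'
from cell import robot
from h import *
E=[];Q=[]
for n,roi in(("top",(330,200,390,265)),("scene",(330,225,390,300))):
    Q.append(robot.camera_params(n));c,s,_=r=red(robot.capture(n),roi);b=cv2.boxPoints(r)
    b=b[np.argsort(b[:,1])];E.append((b[:2].mean(0),b[2:].mean(0)));print(n,r)
p=[tri(Q[0],E[0][i],Q[1],E[1][i]) for i in(0,1)];print(p)
d=p[1][0]-p[0][0];print("len",np.linalg.norm(d),"tilt deg",np.degrees(np.arcsin(d[2]/np.linalg.norm(d))))
E
```

```text
top ((362.2320861816406, 247.23773193359375), (35.07625198364258, 7.740118980407715), 79.3803482055664)
scene ((358.6693420410156, 275.06842041015625), (40.791255950927734, 9.1172513961792), 78.31063079833984)
[(array([ 0.45912245, -0.26769013,  0.0525858 ]), np.float64(0.0001884715961503408)), (array([ 0.38190914, -0.28290726,  0.0451952 ]), np.float64(0.001682911181324156))]
len 0.07904478036024751 tilt deg -5.364931609281605
```

With the region of interest no longer clipped, the grip is level and its middle is at z ≈ 0.049 m. That matches the end stop, as did the 9 N contact at 0.055 m.

```bash
python3 -c "
from cell import robot
print(robot.hand_in())"
```

```text
the job is handed in; nothing more can be done
None
```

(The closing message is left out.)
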